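# Hang the steel gear on the free hook of the gear carousel

## Robot

A 6-joint arm with a two-finger parallel gripper is mounted at the origin on the work surface. World frame = base frame: x ahead of the robot, y to its left, z up, the work surface at z = 0. Lengths are in mm, angles in rad, forces in N, time in s.
With the tool pointing down it reaches from about 400 to 925 mm from the base axis. Payload 12.5 kg.
Tool frame: the origin (TCP) lies midway between the tips of the shut fingers; the grasp point (between the pads) lies 19 mm behind it (env.grip_depth is the distance from the TCP to the grasp point, in mm); z points along the fingers, y is the line along which they close (so a half turn about z gives the same grasp; the last joint's range is limited). The gripper opens to 95 mm and grips with 3 to 60 N. Pads are 20 mm wide; open, the fingers measure 119 mm over their backs; the gripper's body (75 mm by 180 mm) begins 59 mm behind the grasp point.
Start: joints at [1.043, 0.491, 1.559, -0, 1.092, -0.106], TCP at [255.863, 570.246, 214.661] pointing down, gripper open.
Joint ranges: [-3.1, 3.1], [-0.84, 2.19], [0.05, 2.79], [-1.13, 4.28], [0.06, 2.93], [-2.69, 2.69]. Speed limits (rad/s): [2.22, 2.22, 2.79, 3.14, 3.14, 3.14].

## Interface

Orientations are given as [roll, pitch, yaw] about the fixed x, y, z axes, in that order (R = Rz(yaw) Ry(pitch) Rx(roll)).
In Python, from cell import monitor, viewer, order, env gives the robot as it stands.
- The arm moves only by the tool move_arm, never from a script. Its argument "moves" is one flat list of numbers, 4 for each row, row after row: the shift along the tool's x, y, z normalised to -1 to 1, where 1 is 0.15 m, then the turn about the tool's z normalised to -1 to 1, where 1 is pi/2 rad. A call has 1 to 10 rows; each row shifts and turns the commanded pose from where the row before left it, along the tool's axes as they then stand; what a row does not reach is not made up. A row lasts 1/8 s, in which the tool goes at most 62.5 mm and 10.7 degrees, less where a joint would pass 70% of its speed; a pose out of reach is approached as far as the arm can. A call with a number of a shift or a turn outside -1 to 1 is refused whole. A call with a gripper value outside its range is refused whole. "claw" is the finger opening in mm, from 0 to 95.1, set as the call begins (left out, the last holds). The fingers move at their own pace and stop on an object; the grip force is fixed at half the most. Time passes only in rows, so rows that do not move let the fingers close. It gives the time, the measured TCP pose, the force, the opening and the grip force at its end, in the units of the state.
- monitor.state(): the state, without advancing time (a new reading comes with each control period).
- viewer.read_camera(name): name is "scene" or "side" or "wrist"; returns the picture (400x640x3 uint8, red, green, blue); there is no depth.
- viewer.camera_info(name): a dict with "K" (3x3 intrinsics, pixels), "dist_coeffs" ([k1, k2, p1, p2, k3] as OpenCV has them; the pictures are not rectified), "camera_from_world" (4x4, takes a point from world to camera coordinates). Camera axes: x right, y down, z forward; pixel columns grow to the right and rows downward; lengths in mm; the calibration is good to about 2 mm. A picture is of the moment at which its call begins: read the wrist's pose just before it. camera_info takes no time and is no camera call; for the wrist camera it gives the pose at the moment of the call.
- order.job_done(): hands the job in; it is judged then, once.
The state is a dict: "t": time; "joints": joint angles; "qvel": joint speeds; "tau": joint torques, N m; "eef_pos": TCP position; "tcp_rot": TCP orientation; "ft_force": force on the tool from outside, world axes, zero at the start; "moment": the same for the moment, N m; "opening": opening from 0.0 (shut) to 1.0 (fully open); "grip_force": force on a finger pad.
Only numpy, scipy, OpenCV 4.12 (cv2) and the standard library are available. Lean on these libraries where they do the work, as an engineer would, in place of code of your own. Each camera call takes 0.05 s, during which the arm holds its last target. There are 200 camera calls.

## Task

On the gear carousel only one hook is still empty. First turn the carousel (its red crank pin is the handle) until the empty hook points out over the yellow loading tongue, leaving the loose steel gear in its stand meanwhile; then take the toothed steel gear (not the brass flange or the black pulley) from its wooden stand, hang it on that hook by its bore, and leave it hanging still over the tongue.

Things in the scene. Friction and masses are not known exactly. Their poses are not given: they have to be found in the camera images.
- gear_center (a point): centre of the loose steel gear: ring 90 mm over the teeth, bore 50, 14 thick, 0.33 kg; x = bore axis, level. It stands upright, 53 mm high here, in a wooden stand (56 wide, 112 long, cheeks 30 high). Pinch the top of the rim by its flat faces, tips at most 17 mm below the top, to leave the bore free for the hook. Brass flange and black pulley, same size, stand in equal stands near it
- hook_seat (a point): on the empty hook's bar axis at its low point, where a ring rests; turns with the carousel, 120 mm from its upright axis, 130 above the bench; x points level in to that axis, z up. Bar 10 mm thick, radial, rising 8 mm outward to its end 160 mm from the axis, 7 inward to the hub. A hung gear's centre is 20 mm lower. The 3 other hooks (90 degrees apart) hold fixed gears, 65 to 155 mm high
- crank_pin (a point): middle of the red upright crank pin, 16 mm thick, 45 tall (158 to 203 mm above the bench), on the carousel's top disc (radius 50, 158 high), 38 mm from the turning axis, opposite the empty hook. Led round the axis, either way, endlessly, it turns the carousel against friction (about 3 N at the pin), which stays where left. The pin spins freely on its own axis, so fingers may keep their heading
- load_point (a point): fixed point 130 mm above the middle of the yellow loading tongue, 120 mm from the carousel's upright turning axis: hook_seat must come here. x points level straight in to the turning axis, z up. The tongue is a flat strip on the bench, 26 mm wide, 6 thick, sticking out of the round foot on the robot's side to 185 mm from the axis
Mind the look-alikes: they are no part of the job. Of the things like the part that bears gear_center, leave any that is green, pink or purple; of the rest the larger one is meant.

How it is judged (in metres and radians):
On the way:
1. the empty hook is brought over the yellow tongue while the gear is still in its stand (horizontal distance between hook_seat and load_point below 0.03 m and distance of gear_center from where it was at the start of the episode below 0.03 m), for 0.2 s.
At the end, for the whole second after the job is handed in: the empty hook points over the yellow tongue (seat within 30 mm of the load point, about 14 degrees) and the steel gear hangs on it, bar through its bore (centre 5 to 26 mm below the seat, within 15 mm of the bar sideways, bore within 30 degrees of level), at rest and released (horizontal distance between hook_seat and load_point below 0.03 m and x of gear_center in the frame of hook_seat between -0.032 and 0.06 m and y of gear_center in the frame of hook_seat between -0.015 and 0.015 m and z of gear_center in the frame of hook_seat between -0.026 and -0.005 m and angle between gear_center's own x axis and vertical above 1.05 rad and linear speed of gear below 0.05 m/s); the robot touches nothing.
It also fails if it takes over 66 s, if anything falls off the work surface, if the arm or the gripper's body presses on something with over 40 N, if the wrist force passes 120 N, or if a joint passes its speed limit or range.

## Working session

There is one attempt and no reset: what is moved stays moved. The work goes in short steps, Python scripts to look and compute and a tool call to move; the robot and the scene stay as the last step left them, time stands still between calls to the robot, and variables do not carry over. Pictures are saved under pics/ and viewed, at most 10 in all, crops included, and the job is handed in when it is done.

Besides the shell and the picture viewer there is one more tool, called by a JSON object that holds its "op" and its "data", one argument or row to a line. move_arm: Moves the arm, as the interface text tells. Scaled input: -1 to 1 covers 0.15 m each way for a shift and pi/2 rad each way for a turn. Its arguments: {"type":"object","properties":{"moves":{"type":"array"},"claw":{"type":"number"}},"required":["moves"]}

```bash
mkdir -p pics; ls; python3 - <<'E'
from cell import monitor, viewer, order, env
import cv2,numpy as np
s=monitor.state();print(s['t'],s['eef_pos'],s['tcp_rot'],s['opening'])
for n in ("scene","side","wrist"):
    i=viewer.camera_info(n);print(n,np.round(i['K'],1).tolist(),i['dist_coeffs'],np.round(i['camera_from_world'],3).tolist())
    im=viewer.read_camera(n);cv2.imwrite(f'pics/{n}0.png',im[:,:,::-1])
E
```

```text
pics
0.0 [255.72278386 570.01845711 214.05698609] [-3.14047725e+00 -1.00555090e-04  2.71980400e+00] 1.0023727349778635
scene [[417.7, 0.0, 317.5], [0.0, 417.7, 198.4], [0.0, 0.0, 1.0]] [0.01993306 0.         0.         0.         0.        ] [[0.222, 0.975, 0.003, -33.06], [0.651, -0.146, -0.745, -195.916], [-0.726, 0.167, -0.667, 1343.217], [0.0, 0.0, 0.0, 1.0]]
side [[518.6, 0.0, 321.0], [0.0, 518.6, 197.7], [0.0, 0.0, 1.0]] [-0.05270339  0.          0.          0.          0.        ] [[0.971, -0.238, 0.011, -468.856], [-0.117, -0.517, -0.848, 152.461], [0.208, 0.822, -0.53, 1249.307], [0.0, 0.0, 0.0, 1.0]]
wrist [[305.7, 0.0, 319.0], [0.0, 305.7, 203.4], [0.0, 0.0, 1.0]] [-0.04377324  0.          0.          0.          0.        ] [[0.41, 0.912, -0.0, -624.752], [0.883, -0.397, 0.25, -27.608], [0.228, -0.103, -0.968, 390.047], [0.0, 0.0, 0.0, 1.0]]
```

View pics/scene0.png

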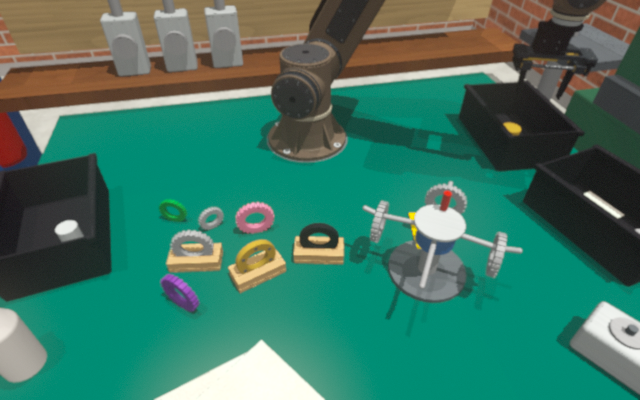

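View pics/side0.png

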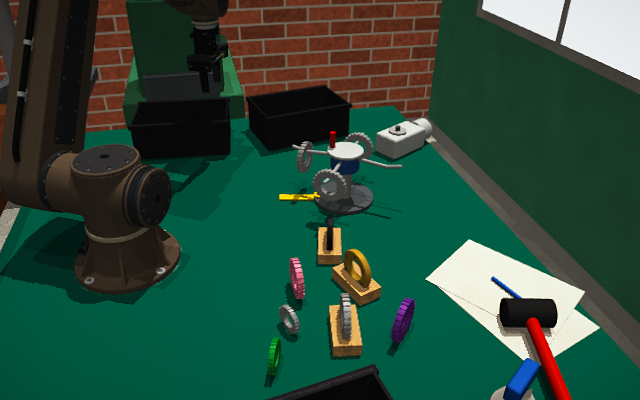

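The scene picture shows the steel gear in its stand at (193,243), with a smaller grey ring at (211,217). The pin is at (446,203), and the empty hook points away from the robot, ending near (425,287). In the side picture the gear is at (346,318), the pin at (333,141), the empty hook's end at (401,166), and the tongue at about (300,197).

```bash
cat > h.py <<'E'
import cv2,numpy as np
from cell import monitor,viewer
def ray(info,px):
    K=np.array(info['K']);T=np.array(info['camera_from_world'])
    u=cv2.undistortPoints(np.array([[px]],float),K,np.array(info['dist_coeffs']))[0,0]
    R=T[:3,:3];return -R.T@T[:3,3],R.T@np.r_[u,1]
def plane(info,px,z):
    c,d=ray(info,px);return c+d*(z-c[2])/d[2]
def tri(i1,p1,i2,p2):
    c1,d1=ray(i1,p1);c2,d2=ray(i2,p2)
    s=np.linalg.lstsq(np.c_[d1,-d2],c2-c1,rcond=None)[0]
    a,b=c1+s[0]*d1,c2+s[1]*d2
    return (a+b)/2,np.linalg.norm(a-b)
def proj(info,p):
    T=np.array(info['camera_from_world'])
    return cv2.projectPoints(np.array([p],float),cv2.Rodrigues(T[:3,:3])[0],T[:3,3],np.array(info['K']),np.array(info['dist_coeffs']))[0][0,0]
def blob(m,roi):
    x0,y0,x1,y1=roi;k=np.zeros(m.shape,np.uint8);k[y0:y1,x0:x1]=m[y0:y1,x0:x1]
    n,l,st,c=cv2.connectedComponentsWithStats(k.astype(np.uint8))
    j=1+np.argmax(st[1:,4]);return l==j,c[j],st[j]
def masks(im):
    h=cv2.cvtColor(im,cv2.COLOR_RGB2HSV).astype(int);H,S,V=h[...,0],h[...,1],h[...,2]
    return dict(red=((H<8)|(H>172))&(S>140)&(V>70),yel=(H>22)&(H<34)&(S>150)&(V>120),
      grey=(S<50)&(V>70),white=(S<40)&(V>150),wood=(H>8)&(H<20)&(S>80)&(V>100))
E
python3 - <<'E'
from h import *
I={n:viewer.camera_info(n) for n in('scene','side')}
M={n:masks(cv2.imread(f'pics/{n}0.png')[:,:,::-1].copy()) for n in I}
def B(key,r1,r2):
    out={}
    for n,r in zip(I,(r1,r2)):
        m,c,st=blob(M[n][key],r);out[n]=(m,c);print(key,n,c.round(1),st.tolist())
    return out
r=B('red',(425,180,470,225),(320,125,345,160))
p,e=tri(I['scene'],r['scene'][1],I['side'],r['side'][1]);print('pin',p,e)
y=B('yel',(395,205,430,260),(270,185,325,210))
for n in I: print('tongue at z6',plane(I[n],y[n][1],6))
w=B('white',(412,203,468,240),(325,138,366,164))
for n in I:
    c=max(cv2.findContours(w[n][0].astype(np.uint8),0,1)[0],key=cv2.contourArea)
    el=cv2.fitEllipse(cv2.convexHull(c));print('disc',el,plane(I[n],el[0],158))
g=B('grey',(165,225,220,258),(338,288,356,345))
p,e=tri(I['scene'],g['scene'][1],I['side'],g['side'][1]);print('gear vis',p,e)
w=B('wood',(160,235,225,275),(322,295,366,360))
p,e=tri(I['scene'],w['scene'][1],I['side'],w['side'][1]);print('stand',p,e)
for n in I:
    im=cv2.imread(f'pics/{n}0.png')
    a=[im[185:300,355:525],im[210:285,150:240]] if n=='scene' else [im[125:220,270:410],im[285:365,310:380]]
    for k,q in enumerate(a):
        q=cv2.resize(q,(400,300 if 1 else 0),interpolation=cv2.INTER_CUBIC);a[k]=q
    cv2.imwrite(f'pics/c_{n}.png',np.hstack(a))
a=np.vstack([cv2.imread(f'pics/c_{n}.png') for n in I]);cv2.imwrite('pics/crop0.png',a)
E
```

```text
red scene [445.8 199.3] [442, 191, 10, 19, 113]
red side [332.2 138.9] [329, 131, 7, 17, 81]
pin [554.47968884 173.31071501 185.42107587] 0.6110132869866901
yel scene [413.6 230.3] [411, 225, 6, 14, 47]
yel side [297.5 196.2] [279, 192, 41, 8, 206]
tongue at z6 [466.38446811 170.10664166   6.        ]
tongue at z6 [459.11449418 189.01963712   6.        ]
white scene [440.  222.7] [414, 204, 54, 36, 1427]
white side [346.4 149.7] [327, 141, 37, 17, 442]
disc ((440.98193359375, 222.91822814941406), (34.99729919433594, 56.11903762817383), 108.80547332763672) [590.91245905 151.37002494 158.        ]
disc ((346.0621032714844, 149.15049743652344), (17.85126495361328, 35.80632019042969), 87.00434112548828) [590.44825378 158.7251009  158.        ]
grey scene [191.2 243. ] [170, 230, 44, 26, 705]
grey side [345.6 310.5] [340, 293, 11, 36, 273]
gear vis [ 447.4255174  -349.97445709   67.84494126] 3.8945578640094243
wood scene [195.7 261.2] [169, 244, 53, 27, 757]
wood side [344.  327.6] [329, 305, 33, 42, 757]
stand [ 449.99604743 -348.13128442   14.1277647 ] 11.985317240709207
```

View pics/crop0.png

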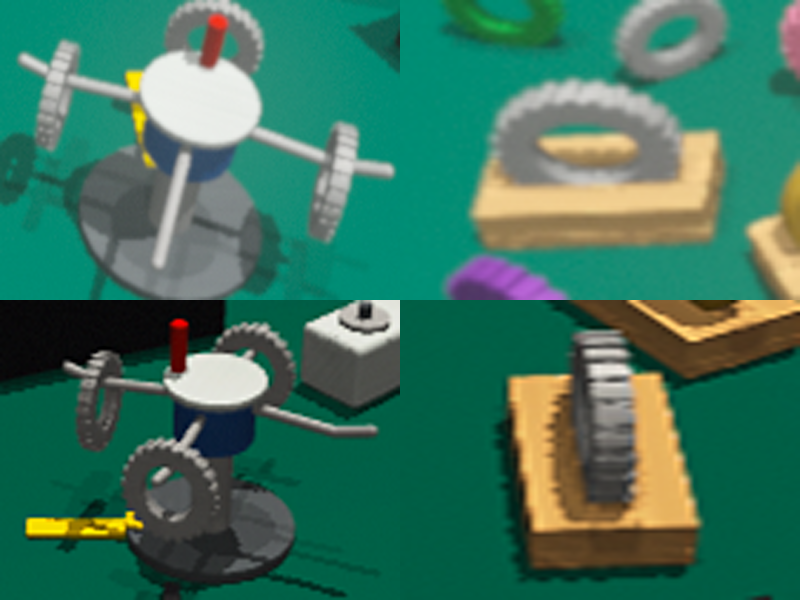

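{"op": "move_arm", "data": {
  "moves": [0,0,-0.08,-0.09,0,0,-0.08,-0.09,0,0,-0.08,-0.089,-0.21,-0.33,0,0,-0.21,-0.33,0,0,-0.21,-0.33,0,0,-0.21,-0.33,0,0,-0.21,-0.33,0,0,-0.21,-0.33,0,0,-0.21,-0.33,0,0],
  "claw": 60
}}

```text
t: 1.4
eef_pos: [477.4, 222.2, 250.7]
tcp_rot: [3.141, 0.0, -3.141]
ft_force: [0.4, 1.0, 1.2]
opening: 0.633
grip_force: 0.0
```

{"op": "move_arm", "data": {
  "moves": [-0.21,-0.33,0,0,0,0,0,0,0,0,0,0]
}}

```text
t: 1.78
eef_pos: [507.9, 174.5, 250.4]
tcp_rot: [3.141, -0.001, -3.142]
ft_force: [0.4, 0.2, -0.4]
opening: 0.634
grip_force: 0.0
```

```bash
python3 - <<'E'
from h import *
s=monitor.state();print(s['t'],s['eef_pos'],s['tcp_rot'],s['joints'])
i=viewer.camera_info('wrist');im=viewer.read_camera('wrist')
np.save('w1.npy',i,allow_pickle=True)
cv2.imwrite('pics/w1.png',im[:,:,::-1])
E
```

```text
1.775 [507.87529066 174.50469871 250.43406812] [ 3.14143908e+00 -5.91713131e-04 -3.14154878e+00] [ 2.07796199e-01  3.28984623e-01  1.72678053e+00  3.07726160e-04
  1.08637484e+00 -1.36318734e+00]
```

View pics/w1.png

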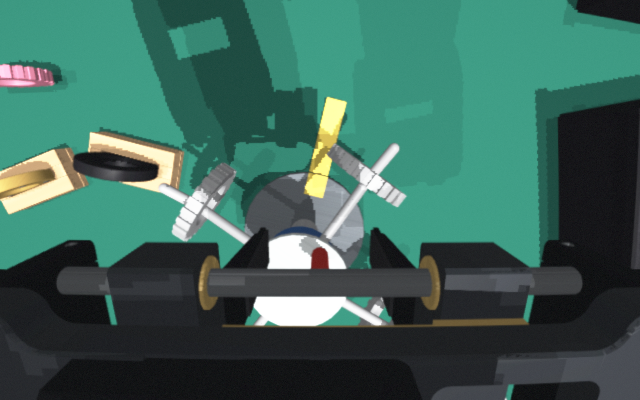

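The wrist picture shows the tongue clear from (336,98) to (315,195). The red pin stands at (320,258), between the fingers, and the disc is around (298,280), partly hidden.

```bash
python3 - <<'E'
from h import *
i=np.load('w1.npy',allow_pickle=True).item();im=cv2.imread('pics/w1.png')[:,:,::-1].copy();M=masks(im)
m,c,st=blob(M['yel'],(290,80,360,205));print('tongue px',c,st)
ys,xs=np.nonzero(m);P=np.array([plane(i,p,6)[:2] for p in zip(xs,ys)],np.float32)
r=cv2.minAreaRect(P);b=cv2.boxPoints(r);print('rect',r);print(b)
l=sorted([(np.linalg.norm(b[k]-b[(k+1)%4]),k) for k in range(4)])
e1=(b[l[0][1]]+b[(l[0][1]+1)%4])/2;e2=(b[l[1][1]]+b[(l[1][1]+1)%4])/2
if e1[0]>e2[0]:e1,e2=e2,e1
u=(e2-e1)/np.linalg.norm(e2-e1);print('outer',e1,'dir in',u,np.degrees(np.arctan2(-u[1],-u[0])),'axis est',e1+185*u)
m,c,st=blob(M['red'],(300,235,340,275));print('pin px',c,st)
S=viewer.camera_info('scene');D=viewer.camera_info('side')
for I,p in((S,(445.8,199.3)),(D,(332.2,138.9))):print('pin w/',tri(i,c,I,p))
w,c,st=blob(M['white'],(240,228,360,330));ys,xs=np.nonzero(w)
ct=max(cv2.findContours(w.astype(np.uint8),0,1)[0],key=cv2.contourArea)[:,0]
Q=np.array([plane(i,p,158)[:2] for p in ct]);Q=Q[np.array([ (p[1]<264 or (p[0]<258) or p[0]>340) for p in ct])]
A=np.c_[2*Q,np.ones(len(Q))];s=np.linalg.lstsq(A,(Q**2).sum(1),rcond=None)[0];print('disc fit',s[:2],np.sqrt(s[2]+s[0]**2+s[1]**2),np.abs(np.hypot(*(Q-s[:2]).T)-50).max())
E
```

```text
tongue px [321.89230769 149.33538462] [310 134  26  38 325]
rect ((475.11346435546875, 179.8697052001953), (23.2587833404541, 53.924705505371094), 75.5993881225586)
[[446.10602 175.31125]
 [498.33643 161.90015]
 [504.1209  184.42816]
 [451.8905  197.83926]]
outer [448.99826 186.57526] dir in [ 0.9685804  -0.24870056] 165.59937 axis est [628.18567 140.56566]
pin px [319.27697842 258.47841727] [312 248  16  21 278]
pin w/ (array([549.19790323, 175.70537629, 179.92562534]), np.float64(2.0986750106038703))
pin w/ (array([551.20616023, 174.60543094, 183.65795782]), np.float64(7.758031587207065))
disc fit [626.96464475 159.75326544] 50.47810995278358 9.676633488735227
```

```bash
python3 - <<'E'
from h import *
i=np.load('w1.npy',allow_pickle=True).item();im=cv2.imread('pics/w1.png')[:,:,::-1].copy()
h=cv2.cvtColor(im,cv2.COLOR_RGB2HSV).astype(int);m=(h[...,0]>18)&(h[...,0]<36)&(h[...,1]>90)&(h[...,2]>60)
m,c,st=blob(cv2.morphologyEx(m.astype(np.uint8),cv2.MORPH_CLOSE,np.ones((7,7))),(290,80,360,205));print(c,st)
ys,xs=np.nonzero(m);P=np.array([plane(i,p,6)[:2] for p in zip(xs,ys)],np.float32)
r=cv2.minAreaRect(P);b=cv2.boxPoints(r);print(r)
d=sorted(b.tolist());e1=np.mean(d[:2],0);e2=np.mean(d[2:],0);u=(e2-e1)/np.linalg.norm(e2-e1)
print(e1,e2,np.degrees(np.arctan2(-u[1],-u[0])),'axis',e1+185*u)
H=cv2.cvtColor(im,cv2.COLOR_RGB2GRAY)
w=(h[...,1]<30)&(h[...,2]>225)
for y in range(232,268,4):
    x=np.nonzero(w[y,250:360])[0]+250
    if len(x):
        a,bb=plane(i,(x[0],y),158),plane(i,(x[-1],y),158);print(y,x[0],x[-1],a[:2].round(1),bb[:2].round(1))
S=viewer.camera_info('scene')
print([ (n,proj(viewer.camera_info(n),p).round(1)) for n in('scene','side') for p in((591,155,158),(554.5,173.3,203),(554.5,173.3,158))])
E
```

```text
[321.82508475 157.19728814] [ 304   97   42  101 1475]
((469.4214172363281, 181.57650756835938), (27.38080596923828, 132.28704833984375), 76.17111206054688)
[405.19514465 197.38633728] [533.64770508 165.76667786] 166.17111030475468 axis [584.83271302 153.1670651 ]
232 328 333 [532.6 182.8] [532.6 187.3]
236 286 330 [536.4 144.4] [536.5 184.6]
240 273 319 [540.3 132.4] [540.3 174.6]
244 269 326 [544.3 128.5] [544.3 181. ]
248 269 331 [548.2 128.3] [548.2 185.6]
252 270 335 [552.2 129.1] [552.2 189.4]
256 270 339 [556.2 128.9] [556.3 193.1]
260 270 342 [560.3 128.7] [560.3 196. ]
264 269 343 [564.4 127.6] [564.4 197. ]
[('scene', array([442.7, 222.7])), ('scene', array([447.7, 192.6])), ('scene', array([443.1, 209. ])), ('side', array([346.6, 149.7])), ('side', array([332.4, 133.1])), ('side', array([332. , 148.1]))]
```

{"op": "move_arm", "data": {
  "moves": [-0.307,-0.007,0,0,0,0,0,0,0,0,0.28,0,0,0,0.28,0,0,0,0,0]
}}

```text
t: 2.45
eef_pos: [552.1, 174.3, 164.6]
tcp_rot: [-3.141, -0.005, -3.139]
ft_force: [0.3, -0.5, 0.3]
opening: 0.631
grip_force: 0.0
```

{"op": "move_arm", "data": {
  "moves": [0,0,0,0,0,0,0,0,0,0,0,0,0,0,0,0,0,0,0,0],
  "claw": 8
}}

```text
t: 3.08
eef_pos: [554.3, 174.0, 167.0]
tcp_rot: [3.14, 0.001, -3.141]
ft_force: [-4.2, 7.8, 0.6]
opening: 0.165
grip_force: 27.3
```

```bash
python3 - <<'E'
from h import *
S=viewer.camera_info('scene');D=viewer.camera_info('side')
print(tri(S,(422.2,286),D,(401,166)),plane(S,(422.2,286),138),plane(D,(401,166),138))
s=monitor.state();print(s['eef_pos'],s['ft_force'])
E
```

```text
(array([714.64884785,  60.81545419, 142.37541871]), np.float64(1.1394781301706187)) [712.32881065  62.34156823 138.        ] [717.96702651  69.25148746 138.        ]
[554.31238635 174.04735916 166.98369914] [-4.19562471  7.77137546  0.5796776 ]
```

```bash
python3 - <<'E'
import numpy as np
a=np.radians(np.linspace(146.5,-14,15));p=np.c_[586+38*np.cos(a),153+38*np.sin(a)]
d=np.diff(p,axis=0);print(np.round(np.c_[-d[:,0],d[:,1]]/150,3).tolist());print(p[7],p[-1])
E
```

```text
[[-0.032, 0.039], [-0.039, 0.032], [-0.045, 0.024], [-0.049, 0.014], [-0.05, 0.004], [-0.05, -0.006], [-0.048, -0.016], [-0.044, -0.025], [-0.038, -0.033], [-0.031, -0.04], [-0.022, -0.045], [-0.013, -0.049], [-0.003, -0.051], [0.007, -0.05]]
[601.30437421 187.78183621] [622.8712376  143.80696797]
```

{"op": "move_arm", "data": {
  "moves": [-0.032,0.039,0,0,-0.039,0.032,0,0,-0.045,0.024,0,0,-0.049,0.014,0,0,-0.05,0.004,0,0,-0.05,-0.006,0,0,-0.048,-0.016,0,0]
}}

```text
t: 3.95
eef_pos: [600.7, 187.8, 167.0]
tcp_rot: [3.141, -0.001, -3.141]
ft_force: [-5.4, 1.9, 4.5]
opening: 0.161
grip_force: 30.0
```

{"op": "move_arm", "data": {
  "moves": [-0.044,-0.025,0,0,-0.038,-0.033,0,0,-0.031,-0.04,0,0,-0.022,-0.045,0,0,-0.013,-0.049,0,0,-0.003,-0.051,0,0,0.007,-0.05,0,0,0,0,0,0]
}}

```text
t: 4.95
eef_pos: [622.3, 142.6, 166.9]
tcp_rot: [-3.141, -0.001, -3.141]
ft_force: [-3.6, -2.7, 5.8]
opening: 0.163
grip_force: 30.0
```

```bash
python3 - <<'E'
from h import *
s=monitor.state();print(s['t'],s['eef_pos'],s['ft_force'])
for n in('scene','side'):
    cv2.imwrite(f'pics/{n}1.png',viewer.read_camera(n)[:,:,::-1])
a=cv2.imread('pics/scene1.png')[180:300,350:530];b=cv2.imread('pics/side1.png')[120:220,260:410]
cv2.imwrite('pics/crop1.png',np.hstack([cv2.resize(q,(400,267),interpolation=cv2.INTER_CUBIC) for q in(a,b)]))
E
```

```text
4.95 [622.30336582 142.57269267 166.94572402] [-3.64896623 -2.7348557   5.77504405]
```

View pics/crop1.png

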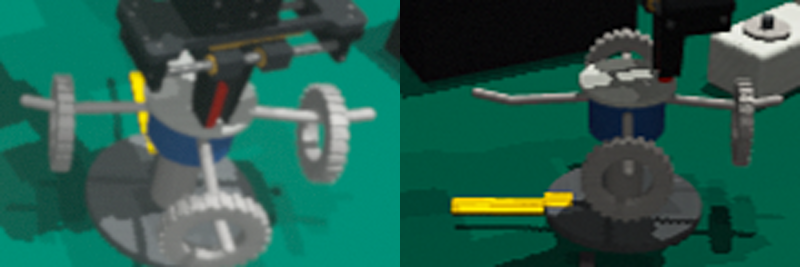

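The picture shows the empty hook over the tongue: its end in the side view is near px (289,155), above the yellow strip, and the gear is untouched. I'll release the pin and go to the gear.

{"op": "move_arm", "data": {
  "moves": [0,0,0,0,0,0,0,0,0,0,0,0,0,0,-0.28,0,0,0,-0.28,0,0,0,0,0],
  "claw": 45
}}

```text
t: 5.8
eef_pos: [623.9, 143.4, 253.9]
tcp_rot: [3.141, 0.006, -3.141]
ft_force: [-0.1, 0.5, -0.7]
opening: 0.474
grip_force: 0.0
```

{"op": "move_arm", "data": {
  "moves": [0.107,-0.312,0,0,0.107,-0.312,0,0,0.107,-0.312,0,0,0.107,-0.312,0,0,0.107,-0.312,0,0,0.107,-0.312,0,0,0.107,-0.312,0,0,0.107,-0.312,0,0,0.107,-0.312,0,0,0.107,-0.312,0,0]
}}

```text
t: 7.05
eef_pos: [461.8, -326.2, 249.7]
tcp_rot: [3.141, -0.001, -3.141]
ft_force: [0.4, 0.3, 0.4]
opening: 0.471
grip_force: 0.0
```

{"op": "move_arm", "data": {
  "moves": [0.107,-0.312,0,0,0.107,-0.312,0,0,0,0,0,0.116,0,0,0,0.116,0,0,0,0.116,0,0,0,0.116,0,0,0,0.116,0,0,0,0.116,0,0,0,0.116,0,0,0,0.116]
}}

```text
t: 8.3
eef_pos: [430.5, -418.3, 249.5]
tcp_rot: [-3.141, -0.001, 1.679]
ft_force: [-0.8, -0.6, -0.2]
opening: 0.473
grip_force: 0.0
```

{"op": "move_arm", "data": {
  "moves": [0,0,0,0.114,0,0,0,0.114,0,0,0,0,0,0,0,0]
}}

```text
t: 8.8
eef_pos: [430.5, -418.5, 250.1]
tcp_rot: [-3.141, -0.0, 1.33]
ft_force: [0.7, 0.3, 0.1]
opening: 0.475
grip_force: 0.0
```

```bash
python3 - <<'E'
from h import *
s=monitor.state();print(s['t'],s['eef_pos'],s['tcp_rot'],s['joints'])
i=viewer.camera_info('wrist');im=viewer.read_camera('wrist')
np.save('w2.npy',i,allow_pickle=True)
cv2.imwrite('pics/w2.png',im[:,:,::-1])
D=viewer.camera_info('side');print('hook end',plane(D,(288.9,154.8),138))
E
```

```text
8.8 [ 430.53073282 -418.49700128  250.08234059] [-3.14108408e+00 -4.89386813e-04  1.33046354e+00] [-8.81244992e-01  4.23111163e-01  1.57570381e+00  9.68897449e-05
  1.14347795e+00 -6.40952515e-01]
hook end [438.44947146 197.86497777 138.        ]
```

View pics/w2.png

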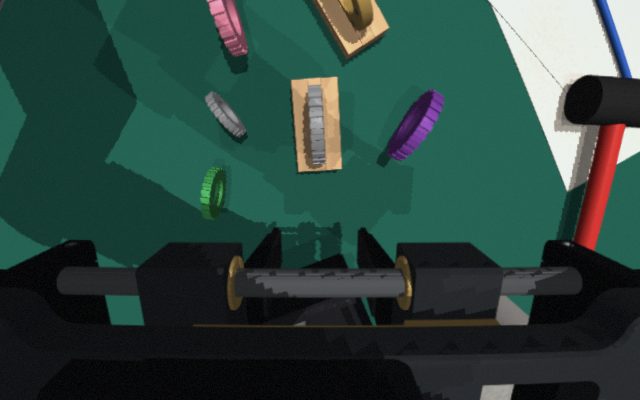

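The wrist picture shows the gear's rim from above, px (316,84) to (317,164), in its stand (292–342, 77–174), nearly in line with the tool. The small grey ring stands apart at (226,115).

```bash
python3 - <<'E'
from h import *
i=np.load('w2.npy',allow_pickle=True).item();im=cv2.imread('pics/w2.png')[:,:,::-1].copy()
h=cv2.cvtColor(im,cv2.COLOR_RGB2HSV).astype(int)
roi=(280,65,355,185)
g,c,st=blob((h[...,1]<70)&(h[...,2]>60),roi);print('gear',c,st)
for z in(53,75,98):
    ys,xs=np.nonzero(g);P=np.array([plane(i,p,z)[:2] for p in zip(xs,ys)],np.float32);print(z,cv2.minAreaRect(P))
w=((h[...,0]>5)&(h[...,0]<25)&(h[...,1]>70)&(h[...,2]>60))|g
w,c2,st=blob(w,roi);ys,xs=np.nonzero(w);P=np.array([plane(i,p,30)[:2] for p in zip(xs,ys)],np.float32);print('stand',st,cv2.minAreaRect(P))
# height: gear ends in wrist vs side/scene
S=viewer.camera_info('scene');D=viewer.camera_info('side')
print('top h',[tri(i,(317,124),I,p) for I,p in((D,(345.6,293+18)),(S,(191.2,231)))])
p=np.array([448.,-350,98])
for I in(i,S,D):print(proj(I,p),proj(I,p-[0,0,45]))
E
```

```text
gear [316.0793934  124.04817128] [ 308   85   18   80 1121]
53 ((443.7449035644531, -350.0592956542969), (90.59300231933594, 17.114849090576172), 79.61015319824219)
75 ((443.927734375, -350.1094665527344), (85.1688461303711, 16.090124130249023), 79.61016082763672)
98 ((444.118896484375, -350.16192626953125), (79.49813842773438, 15.018806457519531), 79.61016845703125)
stand [ 291   77   51   95 4218] ((444.46551513671875, -350.2178039550781), (111.901123046875, 56.680965423583984), 79.83391571044922)
top h [(array([ 445.81312628, -348.91488934,   67.63920261]), np.float64(0.8992325689534244)), (array([ 445.12883975, -346.97225027,   99.41355374]), np.float64(4.057265193338268))]
[319.60706614 124.41949895] [319.493081   124.56173463]
[188.91648771 232.91731906] [193.03381749 246.98730369]
[347.18608642 299.77893182] [346.31109223 316.55146795]
```

{"op": "move_arm", "data": {
  "moves": [0,0,0,-0.039,0.233,0.005,0,0,0.232,0.004,0,0,0,0,0.277,0,0,0,0.277,0,0,0,0.277,0,0,0,0.14,0,0,0,0.136,0,0,0,0,0]
}}

```text
t: 9.98
eef_pos: [444.1, -349.8, 83.4]
tcp_rot: [-3.139, -0.002, 1.39]
ft_force: [-0.2, -0.3, 0.5]
opening: 0.472
grip_force: 0.0
```

{"op": "move_arm", "data": {
  "moves": [0,0,0,0,0,0,0,0,0,0,0,0,0,0,0,0,0,0,0,0],
  "claw": 5
}}

```text
t: 10.6
eef_pos: [444.8, -350.4, 85.0]
tcp_rot: [3.141, 0.0, 1.388]
ft_force: [-0.4, 0.4, 6.0]
opening: 0.145
grip_force: 30.0
```

{"op": "move_arm", "data": {
  "moves": [0,0,-0.2,0,0,0,-0.4,0,0,0,-0.4,0,0,0,0,0.039,0.1,-0.035,0,0,0.26,-0.092,0,0,0.26,-0.092,0,0,0.26,-0.092,0,0,0.26,-0.092,0,0,0.26,-0.092,0,0]
}}

```text
t: 11.85
eef_pos: [422.0, -126.2, 233.5]
tcp_rot: [-3.139, -0.001, 1.328]
ft_force: [0.5, 0.0, -3.6]
opening: 0.142
grip_force: 30.0
```

{"op": "move_arm", "data": {
  "moves": [0.26,-0.092,0,0,0.26,-0.092,0,0,0.26,-0.092,0,0,0.26,-0.092,0,0,0.26,-0.092,0,0,0.26,-0.092,0,0,0.26,-0.092,0,0,0.258,-0.092,0,0,0,0,0,0,0,0,0,0]
}}

```text
t: 13.1
eef_pos: [390.6, 200.5, 233.8]
tcp_rot: [-3.14, 0.001, 1.328]
ft_force: [-0.3, -0.9, -3.7]
opening: 0.144
grip_force: 30.0
```

```bash
python3 - <<'E'
from h import *
s=monitor.state();print(s['t'],s['eef_pos'],s['tcp_rot'],s['ft_force'])
for n in('scene','side','wrist'):
    np.save(f'i_{n}2.npy',viewer.camera_info(n),allow_pickle=True)
    cv2.imwrite(f'pics/{n}2.png',viewer.read_camera(n)[:,:,::-1])
a=cv2.imread('pics/scene2.png')[170:290,350:530];b=cv2.imread('pics/side2.png')[90:210,240:420];c=cv2.imread('pics/wrist2.png')
R=lambda q,s:cv2.resize(q,s,interpolation=cv2.INTER_CUBIC)
cv2.imwrite('pics/crop2.png',np.vstack([np.hstack([R(a,(400,267)),R(b,(400,267))]),np.hstack([R(c,(520,325)),np.zeros((325,280,3),np.uint8)])]))
E
```

```text
13.1 [390.60452083 200.46732237 233.79767444] [-3.13991153e+00  1.18037799e-03  1.32831395e+00] [-0.33232345 -0.93701742 -3.69596532]
```

View pics/crop2.png

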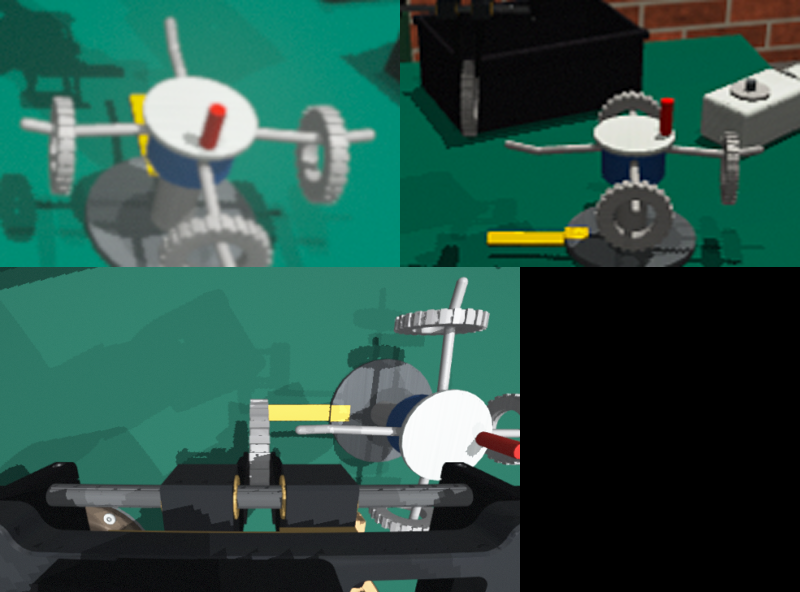

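The crops show the gear held upright outside the free hook, whose bar points straight at it. In the wrist view the hook's tip is at full-size px ~(369,199), in the side view ~(468+,154), and the tongue lies under it. Next I'll measure the bar line and the axis.

```bash
python3 - <<'E'
from h import *
L=lambda n:np.load(f'i_{n}2.npy',allow_pickle=True).item()
i,S,D=L('wrist'),L('scene'),L('side')
im=cv2.imread('pics/wrist2.png')[:,:,::-1].copy();h=cv2.cvtColor(im,cv2.COLOR_RGB2HSV).astype(int)
g=(h[...,1]<60)&(h[...,2]>120)
pts=[]
for x in range(366,492,8):
    y=np.nonzero(g[190:214,x])[0]
    if len(y):pts.append((x,190+y.mean(),len(y)))
print(np.round(pts,1).tolist())
w,c,st=blob((h[...,1]<30)&(h[...,2]>225),(485,145,615,262));ct=max(cv2.findContours(w.astype(np.uint8),0,1)[0],key=cv2.contourArea)
e=cv2.fitEllipse(cv2.convexHull(ct));print('axis wrist',e,plane(i,e[0],158))
for n,I,roi in(('scene',S,(400,195,475,250)),('side',D,(322,135,368,165))):
    q=cv2.imread(f'pics/{n}2.png');k=cv2.cvtColor(q,cv2.COLOR_BGR2HSV).astype(int)
    w,c,st=blob((k[...,1]<40)&(k[...,2]>(170 if n=='scene' else 150)),roi);ct=max(cv2.findContours(w.astype(np.uint8),0,1)[0],key=cv2.contourArea)
    e2=cv2.fitEllipse(cv2.convexHull(ct));print(n,e2,plane(I,e2[0],158),tri(i,e[0],I,e2[0]))
for p,z in((pts[1],138),(pts[6],131),(pts[-3],137)):print(plane(i,p[:2],z))
q=cv2.imread('pics/side2.png');k=cv2.cvtColor(q,cv2.COLOR_BGR2HSV).astype(int);w=(k[...,1]<70)&(k[...,2]>90)
for x in range(284,326,4):
    y=np.nonzero(w[145:168,x])[0]
    if len(y):p=(x,145+y.mean());print(x,p[1].round(1),[plane(D,p,z)[:2].round(1).tolist() for z in(131,138)])
print('tip tri',tri(i,(pts[0][0],pts[0][1]),D,(288,154.5)))
E
```

```text
[[366.0, 200.0, 9.0], [374.0, 200.0, 11.0], [382.0, 199.5, 10.0], [390.0, 199.0, 11.0], [398.0, 199.0, 11.0], [406.0, 198.5, 10.0], [414.0, 197.5, 14.0], [422.0, 199.5, 10.0], [430.0, 199.5, 10.0], [438.0, 200.0, 11.0], [446.0, 200.5, 10.0], [454.0, 200.5, 10.0], [462.0, 201.0, 11.0], [470.0, 201.5, 10.0], [478.0, 201.5, 10.0], [486.0, 202.5, 4.0]]
axis wrist ((551.8408813476562, 206.521484375), (101.47090148925781, 121.962158203125), 54.16705322265625) [585.8341711  154.95986985 158.        ]
scene ((441.5821838378906, 219.26434326171875), (40.458900451660156, 64.32218933105469), 114.54338836669922) [581.58957462 157.06616675 158.        ] (array([583.91092166, 155.79948786, 160.40676957]), np.float64(0.6394551026303009))
side ((345.2089538574219, 149.19677734375), (17.568073272705078, 35.770816802978516), 92.8280258178711) [588.08625642 158.95951484 158.        ] (array([586.1533288 , 155.33413996, 159.29427348]), np.float64(2.035322371172103))
[440.16845304 192.31945146 138.        ]
[477.45923146 183.65810934 131.        ]
[525.43181934 169.25646979 137.        ]
288 153.5 [[439.9, 219.6], [437.5, 206.1]]
292 154.5 [[449.6, 211.1], [447.1, 197.8]]
296 155.5 [[459.3, 202.8], [456.7, 189.5]]
300 156.5 [[468.9, 194.4], [466.2, 181.3]]
304 156.5 [[479.7, 192.0], [476.9, 178.9]]
308 156.5 [[490.6, 189.6], [487.7, 176.5]]
312 155.5 [[502.7, 193.0], [499.7, 179.9]]
316 155.5 [[513.6, 190.6], [510.5, 177.5]]
320 155.5 [[524.5, 188.2], [521.2, 175.1]]
324 155.5 [[535.4, 185.8], [532.0, 172.7]]
tip tri (array([434.14536333, 194.66723876, 140.79914009]), np.float64(2.4734776951056676))
```

{"op": "move_arm", "data": {
  "moves": [0.032,0,0.2,0.013,0,0,0.24,0,0,0,0,0,0,0.108,0,0,0,0.108,0,0,0,0.108,0,0,0,0.108,0,0,0,0.107,0,0,0,0,0,0,0,0,0,0]
}}

```text
t: 14.5
eef_pos: [470.4, 184.1, 168.4]
tcp_rot: [-3.141, 0.0, 1.306]
ft_force: [-0.1, -0.6, -3.5]
opening: 0.146
grip_force: 30.0
```

```bash
python3 - <<'E'
from h import *
s=monitor.state();print(s['t'],s['eef_pos'],s['tcp_rot'],s['ft_force'])
for n in('scene','side','wrist'):
    cv2.imwrite(f'pics/{n}3.png',viewer.read_camera(n)[:,:,::-1])
a=cv2.imread('pics/scene3.png')[170:290,350:530];b=cv2.imread('pics/side3.png')[90:210,240:420];c=cv2.imread('pics/wrist3.png')
R=lambda q,s:cv2.resize(q,s,interpolation=cv2.INTER_CUBIC)
cv2.imwrite('pics/crop3.png',np.vstack([np.hstack([R(a,(400,267)),R(b,(400,267))]),np.hstack([R(c,(520,325)),np.zeros((325,280,3),np.uint8)])]))
E
```

```text
14.5 [470.37361977 184.12216023 168.40278618] [-3.14084412e+00  2.75564427e-04  1.30605070e+00] [-0.09613408 -0.55746802 -3.48984698]
```

View pics/crop3.png

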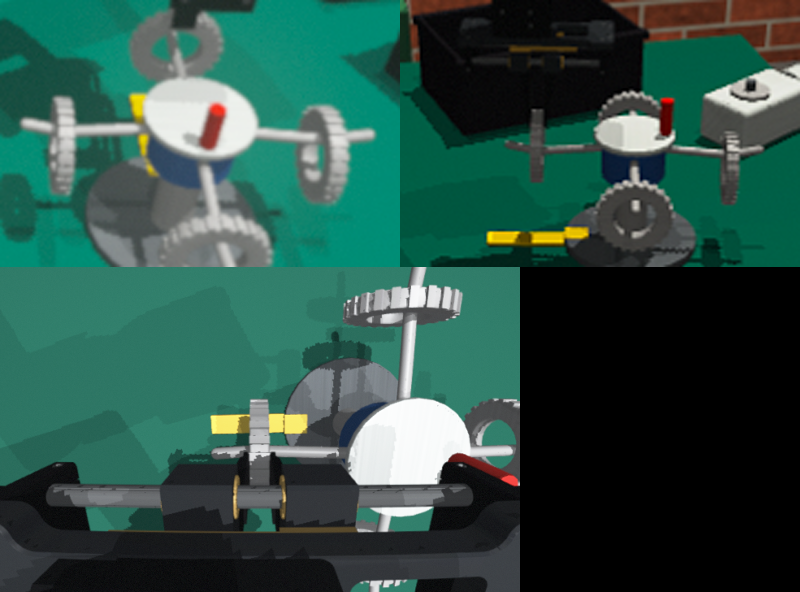

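The bar now runs through the bore: the side view crop shows it coming out at (515,145) and the gear at (537,145), and no contact force reads. I'll lower and release in small steps.

{"op": "move_arm", "data": {
  "moves": [0,0,0.06,0,0,0,0.06,0,0,0,0.04,0,0,0,0,0,0,0,0,0]
}}

```text
t: 15.28
eef_pos: [470.9, 184.1, 144.6]
tcp_rot: [3.142, -0.0, 1.306]
ft_force: [-0.2, 0.1, -3.4]
opening: 0.142
grip_force: 30.0
```

{"op": "move_arm", "data": {
  "moves": [0,0,0.01,0,0,0,0.006,0,0,0,0,0]
}}

```text
t: 15.65
eef_pos: [471.1, 184.2, 143.1]
tcp_rot: [3.141, -0.001, 1.306]
ft_force: [-1.8, -1.1, 7.8]
opening: 0.142
grip_force: 30.0
```

{"op": "move_arm", "data": {
  "moves": [0,0,0,0,0,0,0,0,0,0,0,0,0,0,0,0,0,0,0,0],
  "claw": 34
}}

```text
t: 16.27
eef_pos: [470.9, 184.1, 142.2]
tcp_rot: [3.142, -0.0, 1.306]
ft_force: [-0.5, 0.3, -0.2]
opening: 0.359
grip_force: 0.0
```

{"op": "move_arm", "data": {
  "moves": [0,0,-0.08,0,0,0,-0.15,0,0,0,-0.3,0,0,0,-0.3,0,0,0,0,0,0,0,0,0,0,0,0,0,0,0,0,0]
}}

```text
t: 17.27
eef_pos: [470.6, 184.1, 265.9]
tcp_rot: [-3.14, 0.001, 1.306]
ft_force: [0.0, 0.1, 0.1]
opening: 0.358
grip_force: 0.0
```

```bash
python3 - <<'E'
from h import *
s=monitor.state();print(s['t'],s['eef_pos'],s['ft_force'])
for n in('scene','side'):
    cv2.imwrite(f'pics/{n}4.png',viewer.read_camera(n)[:,:,::-1])
a=cv2.imread('pics/scene4.png')[170:290,350:530];b=cv2.imread('pics/side4.png')[90:210,240:420]
R=lambda q,s:cv2.resize(q,s,interpolation=cv2.INTER_CUBIC)
cv2.imwrite('pics/crop4.png',np.hstack([R(a,(400,267)),R(b,(400,267))]))
E
```

```text
17.275 [470.63552342 184.08011199 265.92443753] [0.02436971 0.0893923  0.12824997]
```

View pics/crop4.png

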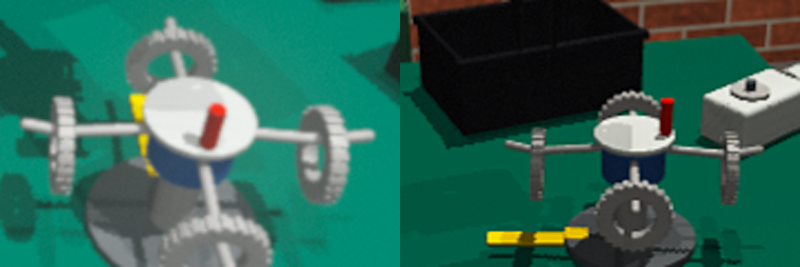

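The gear hangs upright on the hook over the tongue (side crop (537,165)), the gripper is clear, and nothing reads as touching. I'll let it settle for a second, then hand the job in.

{"op": "move_arm", "data": {
  "moves": [0,0,0,0,0,0,0,0,0,0,0,0,0,0,0,0,0,0,0,0,0,0,0,0,0,0,0,0,0,0,0,0,0,0,0,0,0,0,0,0]
}}

```text
t: 18.62
eef_pos: [470.8, 184.1, 266.7]
tcp_rot: [3.142, -0.0, 1.306]
ft_force: [-0.2, -0.5, -0.0]
opening: 0.359
grip_force: 0.0
```

```bash
python3 -c "
from cell import order
print(order.job_done())"
```

```text
the job is handed in; nothing more can be done
None
```

I turned the carousel so the empty hook points over the yellow tongue, hung the steel gear on it and released it, then handed the job in at about 18.6 s; the hand-in gave no verdict.

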